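Unhook the bamboo lid and cover the wide pot

TASK

Close up the wider of the two green glazed pots with the bamboo lid that hangs by its keyhole on the sloping board: slide the lid up the board until the stud is at the wide end of the slot, lift it free, and set it gently on the pot so that it sits fully home and level. Leave the pot standing where it is and do not disturb the other things on the counter.

Things in the scene. Friction and masses are not known exactly. Their poses are not given: they have to be found in the camera images.
- lid: Bamboo pot lid, loose, 0.14 to 0.28 kg: round plate 132 mm across, 6 mm thick, with a tab 48 mm wide reaching 126 mm from its centre. Under it a solid round plug 94 mm across goes down to z = -10 mm and fits inside the pot's mouth. Origin: centre of the plate's underside, the face that rests on the rim; z up through the knob, x along the tab. Starts lying on the sloping board, tab up the slope.
- lid_knob (a point): Centre of the top of the lid's square wooden knob, 40 mm above the lid's origin along the lid's z. The knob is 34 by 34 mm, sides along the lid's x and y, and stands 34 mm above the plate's top face (lid z = 6 to 40 mm). Axes as the lid's.
- lid_keyhole (a point): Centre of the wide end of the keyhole slot through the lid's tab, at lid x = 83 mm, in the plate's underside. The wide end is a 28 mm square (lid x = 69 to 97 mm); from it a narrow slot 10 mm wide runs out along lid x to a closed end at x = 117 mm. At the start the stud is in the narrow end, at lid x = 114 mm. Axes as the lid's.
- board: Fixed grey-painted board on wooden legs, sloping 28 degrees, 170 mm wide, 235 mm long, high edge at its +x side. The lid's plug lies flat on it. Origin on the counter straight under the middle of the hanging lid's plug, where the face is 75 mm high; x is the horizontal direction going up the slope, z up. The face's upward normal is (-0.469, 0, 0.883) in this frame.
- stud (a point): Centre of the top of the steel stud, square to the sloping face: shank 6 mm across, 19 mm long, then a round head 18 mm across, 5 mm thick. The head passes only the wide end of the slot: the lid must go about 31 mm (26 to 36) up the slope, then be lifted square off the face by more than 15 mm. Until then it has 3 mm of play off the face. Axes as the board's.
- pot: The wider green glazed pot, 116 mm across the rim and 115 mm high, round, loose, 0.95 kg, upright and open at the top. Origin: centre of its underside, z up.
- pot_rim (a point): Centre of the wide pot's mouth, at the height of the rim's top, 115 mm above the counter. Mouth 104 mm across inside, rim 6 mm thick: the lid's plug has 5 mm of play all round. The tab may point any way.
- small_pot: The smaller green glazed pot, 86 mm across the rim, 95 mm high; bystander (the lid does not fit it). Origin: centre of its underside.
- seed_tray: Black plastic seed tray, 120 by 180 by 45 mm; bystander. Origin: centre of its underside, long side along y.
- trowel: Aluminium trowel with wooden handle, 260 mm long along its x, blade at +x, 25 mm high; bystander. Origin at its middle, on the counter.
- mister: Stainless steel mister with a twist cap, 72 mm across, 157 mm high; bystander. Origin: centre of its underside.
- stake: Bamboo stake, 360 mm long along its x, 10 mm thick; bystander. Origin at its middle, on the counter.
- clay_pot: Terracotta pot, 90 mm across, 80 mm high; bystander. Origin: centre of its underside.
Things that resemble listed ones, but are neither listed nor needed, are in the scene too. What is shaped like the lid but orange or turquoise is not meant.

How it is judged:
By the outcome, as a careful person would: the job done as asked, in the order asked, and still so for the second after the job is handed in, with the robot touching nothing.
It also fails if it takes over 45 s, if anything falls off the work surface, if the arm or the gripper's body presses on something with over 40 N, if the wrist force passes 120 N, or if a joint passes its speed limit or range.

ROBOT

A 6-joint arm with a two-finger parallel gripper is mounted at the origin on the work surface. World frame = base frame: x ahead of the robot, y to its left, z up, the work surface at z = 0. Lengths are in mm, angles in rad, forces in N, time in s.
With the tool pointing down it reaches from about 375 to 975 mm from the base axis. Payload 3.8 kg.
Tool frame: the origin (TCP) lies on the front face of the gripper's body, between the roots of the fingers; the fingertips stand 64 mm ahead of it and the grasp point (between the pads) lies 45 mm ahead of it; z points along the fingers, y is the line along which they close (so a half turn about z gives the same grasp; the last joint's range is limited). The gripper opens to 88 mm and grips with 3 to 60 N. Pads are 18 mm wide; open, the fingers measure 123 mm over their backs; the gripper's body (75 mm by 187 mm) begins 45 mm behind the grasp point.
Start: joints at [-1.261, 0.264, 1.604, -0, 1.274, -0.037], TCP at [229.42, -634.811, 302.706] pointing down, gripper open.
Joint ranges: [-2.63, 2.63], [-0.94, 2.18], [0.31, 2.57], [-1.31, 4.45], [0, 2.66], [-2.55, 2.55]. Speed limits (rad/s): [2.57, 2.57, 3.14, 3.14, 3.14, 3.14].

INTERFACE

Orientations are given as [roll, pitch, yaw] about the fixed x, y, z axes, in that order (R = Rz(yaw) Ry(pitch) Rx(roll)).
In Python, from station import arm, optics gives the robot as it stands.
- The arm moves only by the tool send_rows, never from a script. Its argument "increments" is a list that holds one entry, the list of rows, each a list of 7 numbers: the shift along the tool's x, y, z in units of 5 cm (1.0 is 5 cm), then the turn, a rotation vector about the tool's x, y, z in units of 1.5 rad (1.0 is 1.5 rad), then the opening, from 0 (shut) to 1 (fully open). In form: [[[dx, dy, dz, rx, ry, rz, jaw], ...]]. A call has 1 to 8 rows; each row shifts and turns the commanded pose from where the row before left it, along the tool's axes as they then stand; what a row does not reach is not made up. A row lasts 1/12 s, in which the tool goes at most 41.7 mm and 7.16 degrees, less where a joint would pass 70% of its speed; a pose out of reach is approached as far as the arm can. A call with a number of a shift or a turn outside -1 to 1 is refused whole. A call with a gripper value outside its range is refused whole. The fingers move at their own pace and stop on an object; "squeeze" is the grip in N (left out, the last holds). Time passes only in rows, so rows that do not move let the fingers close. It gives the time, the measured TCP pose, the force, the opening and the grip force at its end, in the units of the state.
- arm.state(): the state, without advancing time (a new reading comes with each control period).
- optics.snapshot(name): name is "scene" or "top"; returns the picture (400x640x3 uint8, red, green, blue); there is no depth.
- optics.calibration(name): a dict with "camera_matrix" (3x3 intrinsics, pixels), "cam_to_world" (4x4, takes a point from camera to world coordinates). Camera axes: x right, y down, z forward; pixel columns grow to the right and rows downward; lengths in mm; the calibration is good to about 2 mm. A picture is of the moment at which its call begins. calibration takes no time and is no camera call.
- arm.close_job(): hands the job in; it is judged then, once.
The state is a dict: "time": time; "q": joint angles; "qvel": joint speeds; "joint_torque": joint torques, N m; "ee_pos": TCP position; "tcp_rot": TCP orientation; "wrist_force": force on the tool from outside, world axes, zero at the start; "ft_torque": the same for the moment, N m; "opening": opening from 0.0 (shut) to 1.0 (fully open); "finger_force": force on a finger pad.
Only numpy, scipy, OpenCV 4.12 (cv2) and the standard library are available. Lean on these libraries where they do the work, as an engineer would, in place of code of your own. Each camera call takes 0.05 s, during which the arm holds its last target. There are 200 camera calls.

## Working session

There is one attempt and no reset: what is moved stays moved. The work goes in short steps, Python scripts to look and compute and a tool call to move; the robot and the scene stay as the last step left them, time stands still between calls to the robot, and variables do not carry over. Pictures are saved under pics/ and viewed, at most 10 in all, crops included, and the job is handed in when it is done.

Besides the shell and the picture viewer there is one more tool, called after "Emit:" as name(argument=value, ...), one argument or row to a line, values as JSON. send_rows: Moves the arm, as the interface text tells. Shifts and turns lie within -1 to 1; 1 stands for 5 cm of shift or 1.5 rad of turn. Its arguments: {"type":"object","properties":{"increments":{"type":"array"},"squeeze":{"type":"number"}},"required":["increments"]}

```bash
mkdir -p pics; python3 - <<'E'
from station import arm, optics
import cv2, numpy as np
for n in("scene","top"):
    im=optics.snapshot(n); cv2.imwrite(f"pics/{n}0.png",im[:,:,::-1])
    c=optics.calibration(n); print(n,np.round(c["camera_matrix"],1).tolist(),np.round(c["cam_to_world"],3).tolist())
s=arm.state(); print(s["ee_pos"],s["tcp_rot"],s["time"])
E
```

```text
scene [[375.5, 0.0, 313.4], [0.0, 375.5, 196.7], [0.0, 0.0, 1.0]] [[-0.41, 0.568, -0.713, 1292.78], [0.912, 0.24, -0.334, 363.292], [-0.019, -0.787, -0.616, 780.92], [0.0, 0.0, 0.0, 1.0]]
top [[470.6, 0.0, 321.8], [0.0, 470.6, 197.8], [0.0, 0.0, 1.0]] [[0.007, -0.993, 0.121, 337.549], [-1.0, -0.008, -0.01, 8.752], [0.011, -0.121, -0.993, 1568.581], [0.0, 0.0, 0.0, 1.0]]
[ 229.25111666 -634.35593367  301.53819789] [-3.13963302e+00 -5.24045863e-05  3.46780918e-01] 0.1
```

View pics/scene0.png

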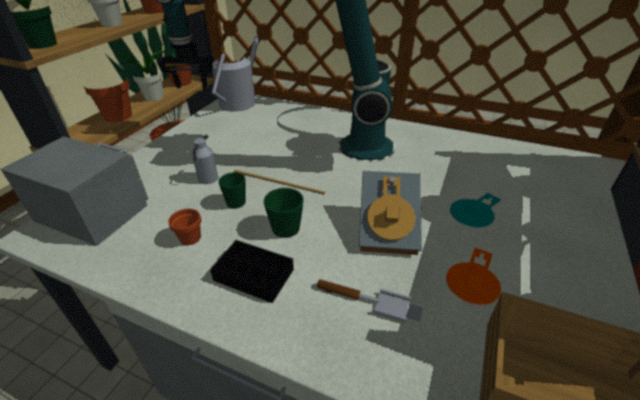

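View pics/top0.png

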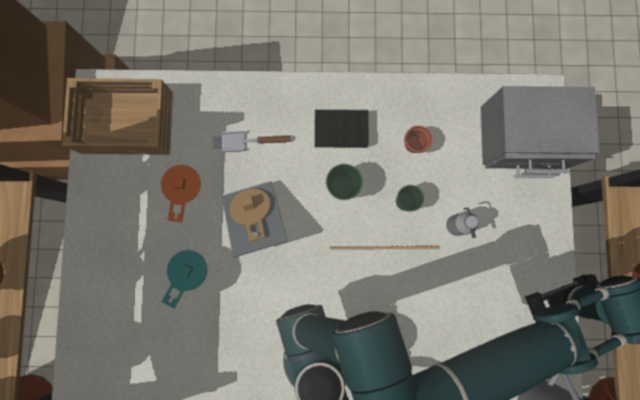

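The top view shows the lid-shaped things at (250,208) bamboo on the grey board, (181,185) orange and (187,270) turquoise. The bamboo one on the board is meant. The green pots are at (344,181) and (410,197), and the first is the wider. I'll confirm with one enlarged crop.

```bash
python3 - <<'E'
import cv2, numpy as np
t=cv2.imread("pics/top0.png"); s=cv2.imread("pics/scene0.png")
a=cv2.resize(t[150:270,215:435],None,fx=3.6,fy=3.6,interpolation=cv2.INTER_CUBIC)[:, :800]
b=cv2.resize(t[170:265,215:295],None,fx=5,fy=5,interpolation=cv2.INTER_CUBIC)
c=cv2.resize(s[165:260,350:430],None,fx=5,fy=5,interpolation=cv2.INTER_CUBIC)
d=np.hstack([b,c]); cv2.imwrite("pics/crop1.png",d); print(d.shape)
for im,box,n in((t,(300,440,150,220),"top"),(s,(210,310,160,245),"scene")):
    x0,x1,y0,y1=box; h=im[y0:y1,x0:x1].astype(int); m=((h[:,:,1]>h[:,:,2]+8)&(h[:,:,1]>h[:,:,0]+3)).astype(np.uint8)
    k,l,st,ce=cv2.connectedComponentsWithStats(m)
    for i in range(1,k):
        if st[i,4]>100: print(n,st[i]+[x0,y0,0,0,0],ce[i]+[x0,y0])
E
```

```text
(475, 800, 3)
top [326 164  37  36 812] [345.52463054 182.29187192]
top [397 185  27  26 483] [410.22774327 197.98550725]
scene [215 168  44  43 920] [233.85652174 188.64021739]
scene [ 259  183   51   61 1797] [284.13132999 210.21535893]
```

View pics/crop1.png

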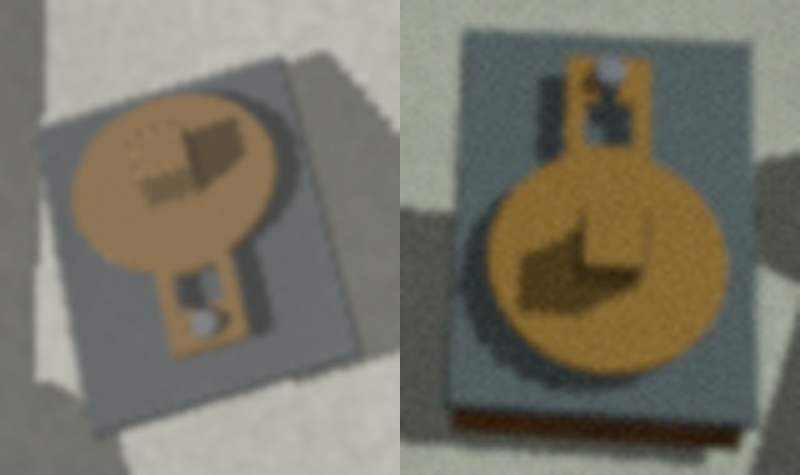

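Crop 1 confirms the bamboo lid, tab up the slope. The tab points down in the top view, toward the robot, and the steel stud is at its outer slot end. In the top view the plate is centred at about (249.8,206.8), the stud is at (255.6,234.4), and the tab end corners are at (249.6,241.4) and (264.4,239).

```bash
cat > h.py <<'E'
import numpy as np, cv2
from station import arm, optics
from scipy.spatial.transform import Rotation as R
from scipy.optimize import least_squares
C={n:optics.calibration(n) for n in("scene","top")}
def proj(n,p):
    T=np.linalg.inv(C[n]["cam_to_world"]); K=np.array(C[n]["camera_matrix"])
    q=(np.atleast_2d(p)@T[:3,:3].T+T[:3,3])@K.T; return q[:,:2]/q[:,2:]
def ray(n,uv,z):
    M=np.array(C[n]["cam_to_world"]); d=M[:3,:3]@np.linalg.inv(C[n]["camera_matrix"])@[*uv,1]
    return M[:3,3]+d*(z-M[2,3])/d[2]
a28=np.radians(28)
def board(x,y,yaw):  # board frame; slope frame
    Rb=R.from_euler('z',yaw).as_matrix(); S=Rb@R.from_euler('y',-a28).as_matrix(); return Rb,S,np.array([x,y,75.])
circ=lambda r,z:np.c_[r*np.cos(t:=np.linspace(0,2*np.pi,60)),r*np.sin(t),0*t+z]
E
python3 - <<'E'
from h import *
feat=np.array([[0,0,16],[126,24,16],[126,-24,16],[114,0,24.]]) # slope frame from foot point
obs={"top":[[249.8,206.8],[264.4,239],[249.6,241.4],[255.6,234.4]],
 "scene":[[391.5,217.3],[383.7,176],[400.6,176.3],[392.2,179]]}
# try both tab corner orders
def pred(v):
    _,S,o=board(*v[:3]); p=feat@S.T+o
    return {n:proj(n,p) for n in obs}
best=None
for sw in(0,1):
    def f(v):
        r=[]
        for n in obs:
            q=pred(v)[n]; q=q[[0,2,1,3]] if sw else q
            r.append((q-obs[n]).ravel())
        return np.concatenate(r)
    s=least_squares(f,[500,150,-2.9]); print(sw,s.x,s.cost,np.round(f(s.x),1))
# pot
bb={"top":[326,164,363,200],"scene":[259,183,310,None]}
def g(v):
    r=[]
    for n in bb:
        p=proj(n,circ(58,115)+[v[0],v[1],0]); q=[*p.min(0),*p.max(0)]
        r+= [a-b for a,b in zip(q,bb[n]) if b is not None]
    return np.array(r)
s=least_squares(g,[500,-50],loss='soft_l1'); print(s.x,np.round(g(s.x),1))
E
```

```text
0 [481.85691567 221.06032888  -2.84416183] 5.538288255249832 [-0.9 -0.3 -0.6 -1.5 -1.2  0.7 -0.9  0.7 -1.  -1.1 -0.6 -0.5 -0.8  0.2
 -0.6 -0.6]
1 [481.02813999 222.63249518  -2.81916507] 526.2089921904255 [ -1.5  -0.1 -15.7   3.3  14.4  -4.1  -0.7   0.8  -0.3  -1.1  15.7   0.3
 -17.8  -0.7  -0.7  -0.6]
[564.85554284 -77.10309394] [ 0.  -0.   0.1  0.6  2.5  3.4 -7.9]
```

```bash
cat >> h.py <<'E'
def toolR(yaw,tilt=True):
    _,S,_=board(0,0,yaw)
    if not tilt: S=R.from_euler('z',yaw).as_matrix()
    s,n=S[:,0],S[:,2]; return np.c_[np.cross(s,n),-s,-n]
def delta(pos,Rt):  # total shift (units of current tool axes) and turn (units of 1.5 rad)
    st=arm.state(); Rc=R.from_euler('xyz',st["tcp_rot"]).as_matrix()
    print("shift",np.round(Rc.T@(np.array(pos)-st["ee_pos"])/50,3),"turn",np.round(R.from_matrix(Rc.T@Rt).as_rotvec()/1.5,3),
      "| in target axes",np.round(Rt.T@(np.array(pos)-st["ee_pos"])/50,3),"q",np.round(st["q"],2))
B=(481.9,221.1,-2.844)
def lidp(x,y,z):  # point in lid axes at start -> world
    _,S,o=board(*B); return o+S@np.array([x,y,z+10.])
E
python3 - <<'E'
from h import *
p=lidp(0,0,73+90); print(p, lidp(0,0,73)); delta(p,toolR(B[2]))
print(proj("scene",[[565,-77,115],[565,-77,0]]),ray("scene",(284,197),115))
E
```

```text
[559.54862901 244.91487369 227.74993356] [519.15338848 232.52563304 148.28465021]
shift [ 12.189 -14.29    1.504] turn [ 0.259 -0.248 -0.992] | in target axes [14.875 10.822 -4.083] q [-1.26  0.26  1.61 -0.    1.27 -0.04]
[[281.86266445 198.51263414]
 [284.51279718 228.02734748]] [556.37284598 -74.62206751 115.        ]
```

Emit:
send_rows(
  increments=[
    [[0.53,-0.62,0,0,0,0,1],[0.53,-0.62,0,0,0,0,1],[0.53,-0.62,0,0,0,0,1],[0.53,-0.62,0,0,0,0,1],[0.53,-0.62,0,0,0,0,1],[0.53,-0.62,0,0,0,0,1],[0.53,-0.62,0,0,0,0,1],[0.53,-0.62,0,0,0,0,1]],
  ],
)

```text
time: 0.77
ee_pos: [344.5, -327.4, 302.3]
tcp_rot: [-3.141, 0.0, 0.346]
wrist_force: [0.7, -0.4, 0.0]
opening: 0.998
finger_force: 0.0
```

Emit:
send_rows(
  increments=[
    [[0.53,-0.62,0,0,0,0,1],[0.53,-0.62,0,0,0,0,1],[0.53,-0.62,0,0,0,0,1],[0.53,-0.62,0,0,0,0,1],[0.53,-0.62,0,0,0,0,1],[0.53,-0.62,0,0,0,0,1],[0.53,-0.62,0,0,0,0,1],[0.53,-0.62,0,0,0,0,1]],
  ],
)

```text
time: 1.43
ee_pos: [459.5, -22.1, 302.5]
tcp_rot: [3.142, -0.0, 0.347]
wrist_force: [1.7, -0.1, 0.8]
opening: 0.999
finger_force: 0.0
```

Emit:
send_rows(
  increments=[
    [[0.53,-0.62,0,0,0,0,1],[0.53,-0.62,0,0,0,0,1],[0.53,-0.62,0,0,0,0,1],[0.53,-0.62,0,0,0,0,1],[0.53,-0.62,0,0,0,0,1],[0.53,-0.62,0,0,0,0,1],[0.53,-0.62,0,0,0,0,1],[0,0,0,0,0,0,1]],
  ],
)

```text
time: 2.1
ee_pos: [561.5, 248.9, 301.6]
tcp_rot: [-3.139, -0.001, 0.351]
wrist_force: [-0.2, -0.2, 0.6]
opening: 0.998
finger_force: 0.0
```

```bash
python3 -c "
from h import *
delta(lidp(0,0,163),toolR(B[2])); print(arm.state()['ee_pos'],arm.state()['time'])"
```

```text
shift [-0.066  0.064  1.477] turn [ 0.259 -0.249 -0.989] | in target axes [-0.064  0.639  1.333] q [0.38 0.15 1.74 0.   1.25 1.59]
[561.53563186 248.85121396 301.60036658] 2.1
```

Emit:
send_rows(
  increments=[
    [[0,0,0,0.02,-0.019,-0.076,1],[0,0,0,0.02,-0.019,-0.076,1],[0,0,0,0.02,-0.019,-0.076,1],[0,0,0,0.02,-0.019,-0.076,1],[0,0,0,0.02,-0.019,-0.076,1],[0,0,0,0.02,-0.019,-0.076,1],[0,0,0,0.02,-0.019,-0.076,1],[0,0,0,0.02,-0.019,-0.076,1]],
  ],
)

```text
time: 2.77
ee_pos: [560.1, 242.1, 302.3]
tcp_rot: [-2.833, 0.093, 1.286]
wrist_force: [0.3, -0.6, 0.6]
opening: 0.999
finger_force: 0.0
```

Emit:
send_rows(
  increments=[
    [[0,0,0,0.02,-0.019,-0.076,1],[0,0,0,0.02,-0.019,-0.076,1],[0,0,0,0.02,-0.019,-0.076,1],[0,0,0,0.02,-0.019,-0.076,1],[0,0,0,0.02,-0.019,-0.076,1],[0,0,0,0,0,0,1],[0,0,0,0,0,0,1]],
  ],
)

```text
time: 3.35
ee_pos: [560.2, 242.8, 301.8]
tcp_rot: [-2.652, 0.002, 1.859]
wrist_force: [-0.5, -0.3, -0.1]
opening: 1.0
finger_force: 0.0
```

```bash
python3 - <<'E'
from h import *
delta(lidp(0,0,163),toolR(B[2])); print(arm.state()['ee_pos'],arm.state()['time'])
ims=[]
for n,(u,v) in(("top",(250,210)),("scene",(392,205))):
    im=optics.snapshot(n)[:,:,::-1][v-55:v+55,u-45:u+45]; ims.append(cv2.resize(im,None,fx=4.4,fy=4.4,interpolation=cv2.INTER_CUBIC))
cv2.imwrite("pics/pre.png",np.hstack(ims))
E
```

```text
shift [0.047 0.697 1.307] turn [-0.001 -0.002 -0.006] | in target axes [0.043 0.696 1.308] q [0.35 0.4  1.48 0.03 1.74 0.07]
[560.16717907 242.8312925  301.81868015] 3.35
```

View pics/pre.png

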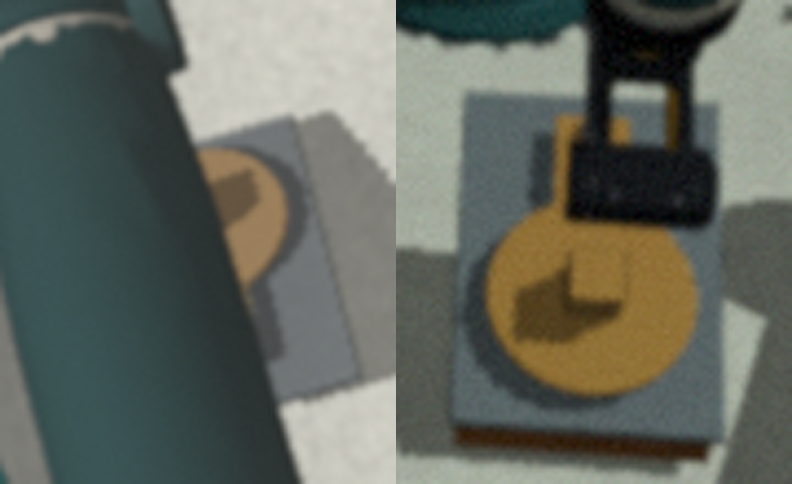

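The scene view shows the gripper, tilted square to the board, just uphill of the knob, which is at crop (600,275). The lid is undisturbed. I'll shift laterally and descend along the normal.

Emit:
send_rows(
  increments=[
    [[0.04,0.35,0.3,0,0,-0.006,1],[0,0.35,0.4,0,0,0,1],[0,0,0.6,0,0,0,1],[0,0,0.5,0,0,0,1],[0,0,0.4,0,0,0,1],[0,0,0.3,0,0,0,1],[0,0,0.2,0,0,0,1],[0,0,0,0,0,0,1]],
  ],
)

```text
time: 4.12
ee_pos: [526.7, 234.6, 165.4]
tcp_rot: [-2.649, -0.003, 1.868]
wrist_force: [-0.2, 0.6, 0.4]
opening: 1.0
finger_force: 0.0
```

```bash
python3 - <<'E'
from h import *
delta(lidp(0,0,75),toolR(B[2])); print(arm.state()['wrist_force'])
ims=[]
for n,(u,v) in(("top",(250,210)),("scene",(392,205))):
    im=optics.snapshot(n)[:,:,::-1][v-55:v+55,u-45:u+45]; ims.append(cv2.resize(im,None,fx=4.4,fy=4.4,interpolation=cv2.INTER_CUBIC))
cv2.imwrite("pics/pre2.png",np.hstack(ims))
E
```

```text
shift [0.004 0.023 0.336] turn [-0.002 -0.002  0.001] | in target axes [0.005 0.022 0.337] q [0.36 0.46 1.67 0.03 1.5  0.05]
[-0.19987799  0.55938977  0.42976046]
```

View pics/pre2.png

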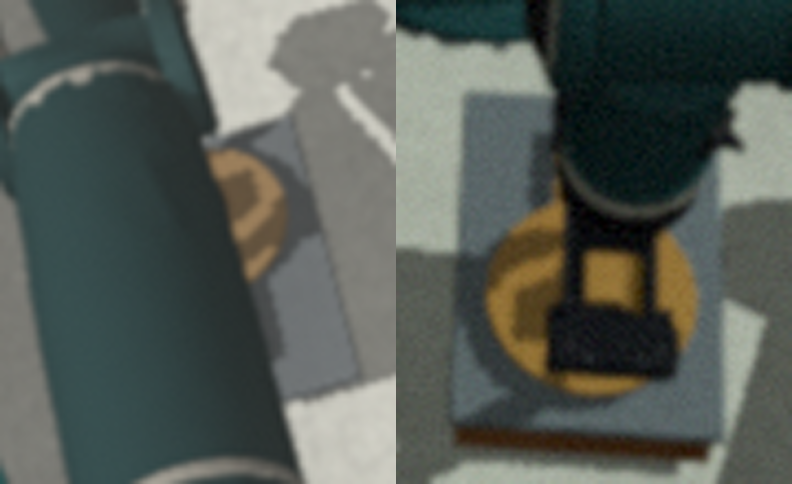

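The fingers straddle the knob, at crop (560–660, 250–370), and are centred across it. I'll go down and close.

Emit:
send_rows(
  increments=[
    [[0,0.02,0.15,0,0,0,1],[0,0,0.12,0,0,0,1],[0,0,0.06,0,0,0,1],[0,0,0,0,0,0,0.6],[0,0,0,0,0,0,0.45],[0,0,0,0,0,0,0.3],[0,0,0,0,0,0,0.2],[0,0,0,0,0,0,0.2]],
  ],
  squeeze=25,
)

```text
time: 4.88
ee_pos: [522.3, 233.6, 152.3]
tcp_rot: [-2.653, -0.003, 1.87]
wrist_force: [0.1, -0.1, -0.1]
opening: 0.644
finger_force: 0.0
```

Emit:
send_rows(
  increments=[
    [[0,0,0,0,0,0,0.2],[0,0,0,0,0,0,0.2],[0,0,0,0,0,0,0.2],[0,0,0,0,0,0,0.2],[0,0,0,0,0,0,0.2]],
  ],
)

```text
time: 5.3
ee_pos: [521.8, 233.5, 152.2]
tcp_rot: [-2.652, -0.003, 1.87]
wrist_force: [-0.9, -0.3, 1.7]
opening: 0.383
finger_force: 25.0
```

```bash
python3 -c "
from h import *
delta(lidp(0,0,75),toolR(B[2])); s=arm.state();print(s['wrist_force'],toolR(B[2]).T@s['wrist_force'],s['finger_force'],s['ft_torque'])"
```

```text
shift [-0.002 -0.013  0.056] turn [-0.    -0.001  0.002] | in target axes [-0.002 -0.013  0.056] q [0.36 0.46 1.69 0.03 1.47 0.05]
[-0.87235772 -0.31128582  1.73460483] [-0.04181098 -1.63132884 -1.09716855] 24.99466530047357 [-0.05766657 -0.04058143  0.03735379]
```

Emit:
send_rows(
  increments=[
    [[0,0,-0.02,0,0,0,0.2],[0,-0.1,0,0,0,0,0.2],[0,-0.13,0,0,0,0,0.2],[0,-0.13,0,0,0,0,0.2],[0,-0.13,0,0,0,0,0.2],[0,-0.13,0,0,0,0,0.2],[0,0,0,0,0,0,0.2],[0,0,0,0,0,0,0.2]],
  ],
)

```text
time: 5.97
ee_pos: [496.1, 225.5, 167.9]
tcp_rot: [-2.654, -0.003, 1.87]
wrist_force: [0.2, 0.5, -2.0]
opening: 0.379
finger_force: 25.0
```

```bash
python3 - <<'E'
from h import *
delta(lidp(31,0,76),toolR(B[2])); s=arm.state();print(toolR(B[2]).T@s['wrist_force'],s['opening'],s['finger_force'])
u,v=392,195
im=optics.snapshot("scene")[:,:,::-1][v-50:v+50,u-50:u+50]; cv2.imwrite("pics/slid.png",cv2.resize(im,None,fx=5,fy=5,interpolation=cv2.INTER_CUBIC))
E
```

```text
shift [-0.001 -0.011  0.061] turn [ 0.001 -0.001  0.002] | in target axes [-0.001 -0.01   0.061] q [0.36 0.4  1.75 0.03 1.48 0.05]
[0.45067086 1.20672646 1.61377533] 0.378816499965188 24.9925587605685
```

View pics/slid.png

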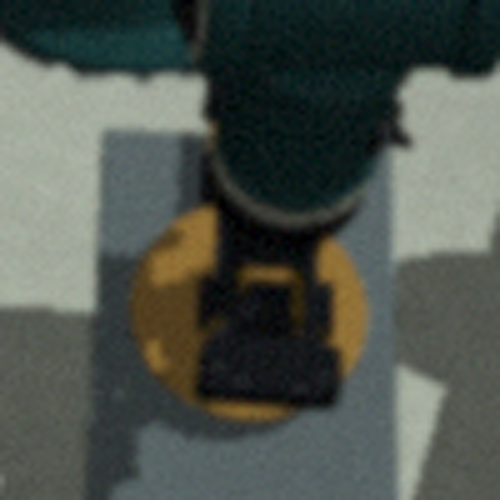

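The lid has moved up with the gripper by about 31 mm, its plate now centred at crop (250,310). I'll lift square off the face slowly.

Emit:
send_rows(
  increments=[
    [[0,0,-0.06,0,0,0,0.2],[0,0,-0.08,0,0,0,0.2],[0,0,0,0,0,0,0.2]],
  ],
)

```text
time: 6.27
ee_pos: [500.4, 226.8, 174.4]
tcp_rot: [-2.654, -0.003, 1.87]
wrist_force: [0.7, 0.1, -1.1]
opening: 0.381
finger_force: 25.0
```

Emit:
send_rows(
  increments=[
    [[0,0,-0.1,0,0,0,0.2],[0,0,-0.15,0,0,0,0.2],[0,0,-0.2,0,0,0,0.2],[0,0,-0.4,0,0,0,0.2],[0,0,-0.5,0,0,0,0.2],[0,0,-0.6,0,0,0,0.2],[0,0,-0.4,0,0,0,0.2],[0,0,0,0,0,0,0.2]],
  ],
)

```text
time: 6.93
ee_pos: [555.9, 243.6, 283.0]
tcp_rot: [-2.663, -0.004, 1.87]
wrist_force: [0.1, -0.3, -1.0]
opening: 0.385
finger_force: 25.0
```

```bash
python3 - <<'E'
from h import *
Rt=toolR(-2.844,False)
delta([565,-77,115+75+100],Rt); s=arm.state();print(s['ee_pos'],s['wrist_force'])
ims=[]
for n,(u,v) in(("top",(345,182)),("scene",(284,208))):
    im=optics.snapshot(n)[:,:,::-1][v-40:v+40,u-40:u+40]; ims.append(cv2.resize(im,None,fx=5,fy=5,interpolation=cv2.INTER_CUBIC))
cv2.imwrite("pics/pot.png",np.hstack(ims))
E
```

```text
shift [-6.182 -1.596  0.644] turn [-0.319 -0.002  0.001] | in target axes [-6.184 -1.706 -0.14 ] q [0.36 0.4  1.51 0.03 1.7  0.05]
[555.8787554  243.62959249 282.98507848] [ 0.05784881 -0.26847284 -1.00442883]
```

View pics/pot.png

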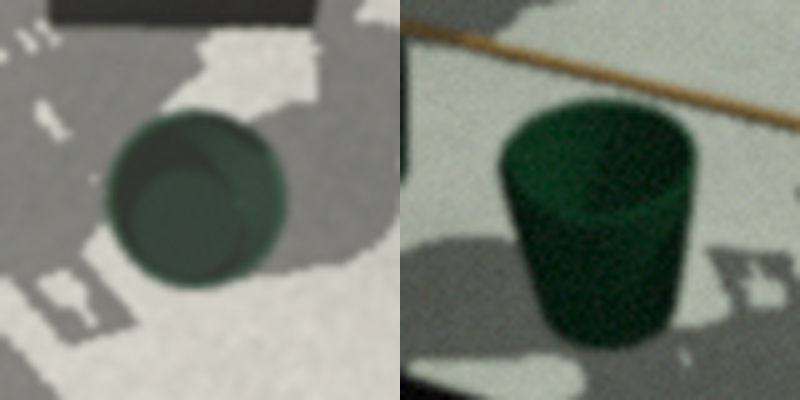

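The pot crop shows the mouth open and clear. The rim spans top crop x 106–288 and y 107–289; in the scene crop it spans x 500–697 with its upper edge at y 99.

```bash
python3 - <<'E'
from h import *
bb={"top":[325.8,163,362.2,199.4],"scene":[263.6,187.4,303.0,None]}
def g(v,k=None):
    r=[]
    for n in bb:
        if k and n!=k: continue
        p=proj(n,circ(58,115)+[v[0],v[1],0]); q=[*p.min(0),*p.max(0)]
        r+= [a-b for a,b in zip(q,bb[n]) if b is not None]
    return np.array(r)
for k in(None,"top","scene"): s=least_squares(g,[565,-77],args=(k,)); print(k,s.x,np.round(s.fun,1))
E
```

```text
None [567.29580223 -73.20600777] [-1.   0.2 -0.3  0.4 -1.3 -0.2 -0.1]
top [568.32501714 -75.32665165] [-0.3 -0.1  0.3  0.1]
scene [567.05020079 -71.13205991] [-0.6 -0.1  0.6]
```

Emit:
send_rows(
  increments=[
    [[0,0,0,-0.08,0,0,0.2],[0,0,0,-0.08,0,0,0.2],[0,0,0,-0.08,0,0,0.2],[0,0,0,-0.079,0,0,0.2],[-0.4,-0.1,0,0,0,0,0.2],[-0.7,-0.19,0,0,0,0,0.2],[-0.7,-0.19,0,0,0,0,0.2],[-0.7,-0.19,0,0,0,0,0.2]],
  ],
)

```text
time: 7.7
ee_pos: [554.5, 111.9, 274.9]
tcp_rot: [-3.127, -0.004, 1.871]
wrist_force: [0.3, -0.7, -2.2]
opening: 0.386
finger_force: 25.0
```

Emit:
send_rows(
  increments=[
    [[-0.7,-0.19,0,0,0,0,0.2],[-0.7,-0.19,0,0,0,0,0.2],[-0.7,-0.19,0,0,0,0,0.2],[-0.7,-0.19,0,0,0,0,0.2],[-0.5,-0.13,0,0,0,0,0.2],[-0.3,-0.08,0,0,0,0,0.2],[0,0,0,0,0,0,0.2],[0,0,0,0,0,0,0.2]],
  ],
)

```text
time: 8.37
ee_pos: [562.0, -73.5, 275.1]
tcp_rot: [-3.128, -0.006, 1.868]
wrist_force: [0.6, 0.7, -2.6]
opening: 0.385
finger_force: 25.0
```

```bash
python3 -c "
from h import *
delta([567.5,-73.5,115+75+50],toolR(-2.844,False)); s=arm.state();print(s['ee_pos'],s['tcp_rot'],s['wrist_force'],s['opening'])"
```

```text
shift [-0.036  0.114  0.701] turn [-0.009 -0.004 -0.001] | in target axes [-0.032  0.104  0.703] q [-0.17  0.09  1.86 -0.    1.21 -0.47]
[562.04746881 -73.48553424 275.12857892] [-3.12764121 -0.00560855  1.86759085] [ 0.55262109  0.70252786 -2.63100236] 0.3849557819638694
```

Emit:
send_rows(
  increments=[
    [[-0.03,0.1,0.1,-0.009,-0.004,0,0.2],[0,0,0.3,0,0,0,0.2],[0,0,0.3,0,0,0,0.2],[0,0,0.3,0,0,0,0.2],[0,0,0.2,0,0,0,0.2],[0,0,0,0,0,0,0.2],[0,0,0,0,0,0,0.2]],
  ],
)

```text
time: 8.95
ee_pos: [568.6, -72.2, 216.2]
tcp_rot: [3.14, 0.002, 1.871]
wrist_force: [-0.6, 0.6, -2.5]
opening: 0.383
finger_force: 25.0
```

```bash
python3 - <<'E'
from h import *
s=arm.state(); delta([567.5,-73.5,215],toolR(-2.844,False)); print(s['ee_pos'],s['tcp_rot'],s['q'])
ims=[]
L=circ(66,0)+s['ee_pos']-[0,0,75]; Pt=circ(58,115)+[567.5,-73.5,0]
for n,(u,v) in(("top",(345,190)),("scene",(284,203))):
    im=optics.snapshot(n)[:,:,::-1][v-40:v+40,u-40:u+40]; im=cv2.resize(im,None,fx=5,fy=5,interpolation=cv2.INTER_CUBIC)
    for P,c in((L,(0,0,255)),(Pt,(255,255,0))):
        cv2.polylines(im,[np.int32((proj(n,P)-[u-40,v-40]+.5)*5)],True,c,1)
    ims.append(im)
cv2.imwrite("pics/over.png",np.hstack(ims))
E
```

```text
shift [-0.019 -0.029  0.024] turn [0.001 0.001 0.002] | in target axes [-0.019 -0.029  0.024] q [-0.17  0.14  1.92 -0.    1.08 -0.47]
[568.61035464 -72.18341962 216.19062628] [3.14010843e+00 1.81618803e-03 1.87110093e+00] [-1.69270286e-01  1.41743919e-01  1.91604374e+00 -1.07391125e-03
  1.08165983e+00 -4.69072664e-01]
```

View pics/over.png

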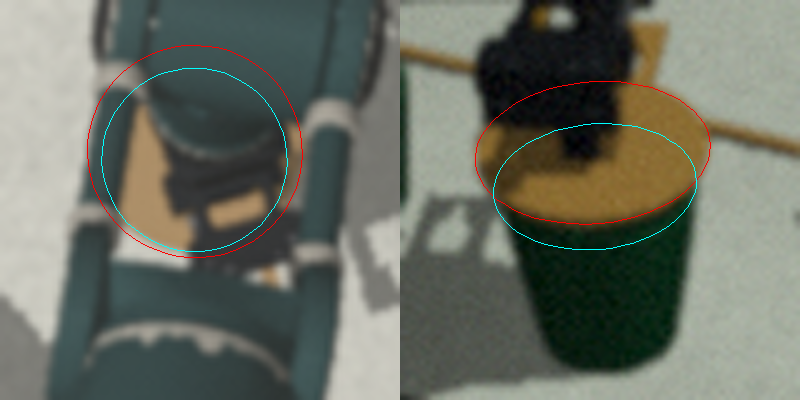

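The overlay shows the lid level above the pot. In the scene view the plate edge runs from crop x 480 to 712, concentric with the rim to within about 2 mm. I'll descend slowly, watching the force.

Emit:
send_rows(
  increments=[
    [[0,-0.01,0.1,0,0,0,0.2],[0,0,0.1,0,0,0,0.2],[0,0,0.06,0,0,0,0.2],[0,0,0.04,0,0,0,0.2],[0,0,0.04,0,0,0,0.2],[0,0,0.04,0,0,0,0.2],[0,0,0,0,0,0,0.2]],
  ],
)

```text
time: 9.63
ee_pos: [568.5, -73.4, 197.7]
tcp_rot: [3.139, 0.002, 1.87]
wrist_force: [0.3, -0.0, -1.9]
opening: 0.384
finger_force: 25.0
```

Emit:
send_rows(
  increments=[
    [[0,0,0.03,0,0,0,0.2],[0,0,0.03,0,0,0,0.2],[0,0,0,0,0,0,0.2]],
  ],
)

```text
time: 9.88
ee_pos: [568.5, -73.4, 194.9]
tcp_rot: [3.139, 0.003, 1.87]
wrist_force: [-0.5, -0.1, -1.6]
opening: 0.388
finger_force: 25.0
```

Emit:
send_rows(
  increments=[
    [[0,0,0.02,0,0,0,0.2],[0,0,0,0,0,0,0.2],[0,0,0,0,0,0,0.2]],
  ],
)

```text
time: 10.13
ee_pos: [568.5, -73.4, 194.1]
tcp_rot: [3.139, 0.003, 1.87]
wrist_force: [-2.6, 0.7, -1.7]
opening: 0.382
finger_force: 25.0
```

Emit:
send_rows(
  increments=[
    [[0,0,0.02,0,0,0,0.2],[0,0,0,0,0,0,0.2],[0,0,0,0,0,0,0.2]],
  ],
)

```text
time: 10.38
ee_pos: [568.5, -73.5, 193.4]
tcp_rot: [3.139, 0.003, 1.87]
wrist_force: [-3.4, -0.1, 1.5]
opening: 0.383
finger_force: 25.0
```

Emit:
send_rows(
  increments=[
    [[0,0,0.02,0,0,0,0.2],[0,0,0,0,0,0,0.2],[0,0,0,0,0,0,0.2]],
  ],
)

```text
time: 10.63
ee_pos: [568.6, -73.5, 193.1]
tcp_rot: [3.139, 0.003, 1.87]
wrist_force: [-5.9, -0.3, 5.4]
opening: 0.387
finger_force: 25.0
```

Seated: about 5 N upward at the expected height. I'll ease the grip, then open.

Emit:
send_rows(
  increments=[
    [[0,0,-0.01,0,0,0,0.2],[0,0,0,0,0,0,0.2],[0,0,0,0,0,0,0.2],[0,0,0,0,0,0,0.45],[0,0,0,0,0,0,0.6],[0,0,0,0,0,0,0.8],[0,0,0,0,0,0,0.9]],
  ],
  squeeze=4,
)

```text
time: 11.22
ee_pos: [569.4, -73.4, 192.8]
tcp_rot: [3.137, 0.003, 1.87]
wrist_force: [-0.1, -0.1, 1.0]
opening: 0.651
finger_force: 0.0
```

Emit:
send_rows(
  increments=[
    [[0,0,0,0,0,0,0.9],[0,0,0,0,0,0,0.9],[0,0,0,0,0,0,0.9],[0,0,0,0,0,0,0.9]],
  ],
)

```text
time: 11.55
ee_pos: [568.8, -73.4, 192.7]
tcp_rot: [3.138, 0.003, 1.87]
wrist_force: [0.5, -0.3, 0.3]
opening: 0.9
finger_force: 0.0
```

Retract straight up, then away to the side for a look.

Emit:
send_rows(
  increments=[
    [[0,0,-0.2,0,0,0,0.9],[0,0,-0.4,0,0,0,0.9],[0,0,-0.6,0,0,0,0.9],[0,0,-0.7,0,0,0,0.9],[0,0,-0.7,0,0,0,0.9],[0.6,0,-0.3,0,0,0,0.9],[0.8,0,0,0,0,0,0.9],[0.8,0,0,0,0,0,0.9]],
  ],
)

```text
time: 12.22
ee_pos: [536.5, 32.3, 340.8]
tcp_rot: [3.133, 0.004, 1.867]
wrist_force: [-0.4, 0.8, -0.3]
opening: 0.902
finger_force: 0.0
```

Emit:
send_rows(
  increments=[
    [[0.8,0,0,0,0,0,0.9],[0.8,0,0,0,0,0,0.9],[0.8,0,0,0,0,0,0.9],[0.8,0,0,0,0,0,0.9],[0.8,0,0,0,0,0,0.9],[0,0,0,0,0,0,0.9]],
  ],
)

```text
time: 12.72
ee_pos: [474.6, 228.7, 337.9]
tcp_rot: [3.137, -0.001, 1.876]
wrist_force: [-0.0, -1.5, -0.1]
opening: 0.895
finger_force: 0.0
```

```bash
python3 - <<'E'
from h import *
ims=[]
M=[circ(66,121)+[568,-73,0],circ(58,115)+[567.5,-73.5,0]]
for n,(u,v) in(("top",(345,190)),("scene",(284,203))):
    im0=optics.snapshot(n)[:,:,::-1]; cv2.imwrite(f"pics/{n}_end.png",im0); im=im0[v-40:v+40,u-40:u+40]; im=cv2.resize(im,None,fx=5,fy=5,interpolation=cv2.INTER_CUBIC)
    cv2.polylines(im,[np.int32((proj(n,M[0])-[u-40,v-40]+.5)*5)],True,(0,0,255),1)
    ims.append(im)
cv2.imwrite("pics/end.png",np.hstack(ims))
E
```

```text
(no output)
```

View pics/end.png

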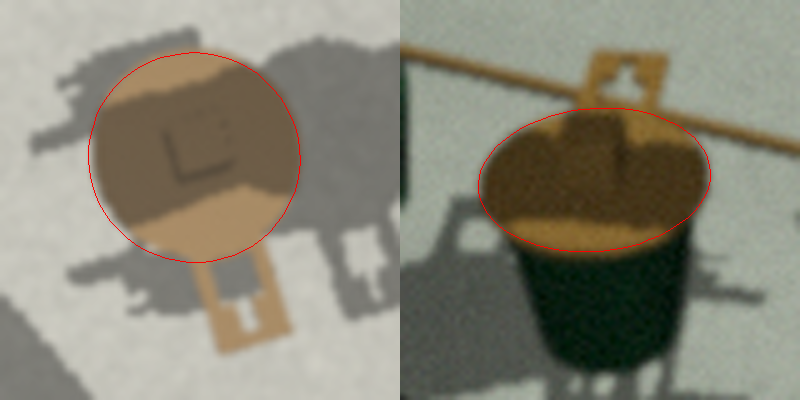

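The lid outline in both views matches a level plate seated at rim height (red ellipse), and the pot base has not moved. I'll hand it in.

```bash
python3 -c "
from station import arm
print(arm.close_job())"
```

```text
the job is handed in; nothing more can be done
None
```

The bamboo lid sits level and fully home on the wider green pot, the pot has not moved, and the job was handed in at about 13 s with the gripper clear; I saw no other item disturbed.

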